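Sweep loose vial caps off the sorting deck into the catch tray

ROBOT

A 7-joint arm with a two-finger parallel gripper is mounted at the origin on the work surface. World frame = base frame: x ahead of the robot, y to its left, z up, the work surface at z = 0. Lengths are in m, angles in degrees, forces in N, time in s.
With the tool pointing down it reaches from about 0.4 to 0.85 m from the base axis. Payload 10.4 kg.
Tool frame: the origin (TCP) lies midway between the tips of the shut fingers; the grasp point (between the pads) lies 19 mm behind it; x points along the fingers, y is the direction in which the jaws open and shut, and the axes are right-handed (so a half turn about x gives the same grasp; the last joint's range is limited). The gripper opens to 87 mm and grips with 3 to 60 N. Pads are 19 mm wide; open, the fingers measure 117 mm over their backs; the gripper's body (75 mm by 190 mm) begins 51 mm behind the grasp point.
Start: joints at [75.367, 19.034, -3.707, 83.658, 1.238, 77.344, -5.071], TCP at [0.144, -0.608, 0.223] pointing down, gripper open.
Joint ranges: [-148.97, 148.97], [-28.65, 121.19], [-84.17, 76.75], [9.2, 138.47], [-72.65, 252.65], [3.7, 117.97], [-149.18, 149.18]. Speed limits (degrees/s): [127.2, 127.2, 159.86, 159.86, 180, 180, 180].

INTERFACE

Orientations are given as [roll, pitch, yaw] about the fixed x, y, z axes, in that order (R = Rz(yaw) Ry(pitch) Rx(roll)).
In Python, from station import sense, vision, job gives the robot as it stands.
- The arm moves only by the tool apply_moves, never from a script. Its argument "series" is a list of rows, each an object with "delta_rot": the turn, a rotation vector about the tool's x, y, z normalised to -1 to 1, where 1 is 0.08 rad, a list of three; "xyz": the shift along the tool's x, y, z normalised to -1 to 1, where 1 is 0.025 m, a list of three; "grip": the opening, from -1 (shut) to 1 (fully open). A call has 1 to 20 rows; each row shifts and turns the pose as measured when the row begins, along the tool's axes as they then stand; what a row does not reach is not made up. A row lasts 1/10 s, in which the tool goes at most 50 mm and 8.59 degrees, less where a joint would pass 70% of its speed; a pose out of reach is approached as far as the arm can. A call with a number of a shift or a turn outside -1 to 1 is refused whole. A call with a gripper value outside its range is refused whole. The fingers move at their own pace and stop on an object; "newtons" is the grip in N (left out, the last holds). Time passes only in rows, so rows that do not move let the fingers close. It gives the time, the measured TCP pose, the force and the opening at its end, in the units of the state.
- sense(): the state, without advancing time (a new reading comes with each control period).
- vision.capture(name): name is "side" or "top" or "wrist"; returns the picture (420x560x3 uint8, red, green, blue); there is no depth.
- vision.camera_model(name): a dict with "fx", "fy", "cx", "cy" (pixels), "world_to_cam" (4x4, takes a point from world to camera coordinates). Camera axes: x right, y down, z forward; pixel columns grow to the right and rows downward; lengths in m; the calibration is good to about 2 mm. A picture is of the moment at which its call begins: read the wrist's pose just before it. camera_model takes no time and is no camera call; for the wrist camera it gives the pose at the moment of the call.
- job.job_done(): hands the job in, once; it reports no verdict.
The state is a dict: "time_s": time; "joint_pos": joint angles; "qd": joint speeds; "tau": joint torques, N m; "position": TCP position; "tool_rot": TCP orientation; "contact_force": force on the tool from outside, world axes, zero at the start; "ft_torque": the same for the moment, N m; "gripper_width": finger opening in m.
Only numpy, scipy, OpenCV 4.12 (cv2) and the standard library are available. Lean on these libraries where they do the work, as an engineer would, in place of code of your own. Each camera call takes 0.05 s, during which the arm holds its last target.

TASK

Sweep the three loose white vial caps across the sorting deck with your fingertips and over its open far edge, so that all three drop into the steel catch tray. Only push the caps, never pick them up, and let none fall onto the bench. Leave the two capped vials standing where they are among the caps, and do not disturb the amber bottle and the dish beside the stand.

Things in the scene. Friction and masses are not known exactly. Their poses are not given: they have to be found in the camera images.
- stand: Fixed sorting stand, 310 mm (its x) by 380 mm (its y), made of a raised grey deck and, beyond it, a steel catch tray. Origin at bench level; its x points away from the robot, from deck to tray, z up. The deck's flat top is 40 mm above the bench, from x = -115 to +80 mm; the tray reaches from x = 80 to 195 mm, as long as the deck.
- deck_edge (a point): Middle of the deck's open far edge (stand x = 80 mm), at deck-top height, 40 mm above the bench; axes as the stand's. The deck's near side and both ends have a rim 8 mm high and 5 mm thick; this edge has none.
- tray_floor (a point): Centre of the catch tray's floor, 4 mm above the bench and 36 mm below the deck top; axes as the stand's. Tray walls are 4 mm thick, their tops 36 mm above the bench.
- cap1: Loose white ribbed vial cap with a grey round liner on top, a disc 30 mm across and 14 mm high, about 12 g, lying flat on the deck. The caps and vials stand side by side along the stand's y, their centres at least 52 mm apart in y, so the way straight to the open edge is free. Origin at the centre of its underside. Slides freely when pushed.
- cap1_mid (a point): The middle of that cap, 7 mm above its underside.
- cap2: Loose white ribbed vial cap with a grey round liner on top, a disc 30 mm across and 14 mm high, about 12 g, lying flat on the deck. The caps and vials stand side by side along the stand's y, their centres at least 52 mm apart in y, so the way straight to the open edge is free. Origin at the centre of its underside. Slides freely when pushed.
- cap2_mid (a point): The middle of that cap, 7 mm above its underside.
- cap3: Loose white ribbed vial cap with a grey round liner on top, a disc 30 mm across and 14 mm high, about 12 g, lying flat on the deck. The caps and vials stand side by side along the stand's y, their centres at least 52 mm apart in y, so the way straight to the open edge is free. Origin at the centre of its underside. Slides freely when pushed.
- cap3_mid (a point): The middle of that cap, 7 mm above its underside.
- vial1: Specimen vial standing on the deck: amber glass body with a white cap like the loose ones, 28 mm across, 54 mm high, 50 g, loose. Origin at the centre of its underside. Not to be disturbed.
- vial2: Specimen vial standing on the deck: amber glass body with a white cap like the loose ones, 28 mm across, 54 mm high, 50 g, loose. Origin at the centre of its underside. Not to be disturbed.
- amber_bottle: Loose amber bottle standing on the bench to the left of the stand, 46 mm across, 85 mm high. Origin at the centre of its underside. Not to be disturbed.
- dish: Loose small white bowl on the bench to the right of the stand, 80 mm across, 30 mm high. Origin at the centre of its underside. Not to be disturbed.
There are look-alikes about, which are no part of the job. Leave any purple look-alike of the cap1 alone.

How it is judged (in metres and radians):
At the end, for the whole second after the job is handed in: All three caps lie at rest inside the catch tray, each cap's middle within the tray's walls and less than 35 mm above the bench; both vials stand upright within 15 mm of where they began, and the amber bottle and dish upright within 20 mm (x of cap1_mid in the frame of stand between 0.082 and 0.193 m and y of cap1_mid in the frame of stand between -0.188 and 0.188 m and z of each of cap1_mid, cap2_mid, cap3_mid in the frame of stand below 0.035 m and linear speed of each of cap1, cap2, cap3 below 0.03 m/s and x of cap2_mid in the frame of stand between 0.082 and 0.193 m and y of cap2_mid in the frame of stand between -0.188 and 0.188 m and x of cap3_mid in the frame of stand between 0.082 and 0.193 m and y of cap3_mid in the frame of stand between -0.188 and 0.188 m and distance of each of vial1, vial2 from where it was at the start of the episode below 0.015 m and angle between each of vial1, vial2, amber_bottle, dish's own z axis and vertical below 0.2 rad and distance of each of amber_bottle, dish from where it was at the start of the episode below 0.02 m); the robot touches nothing.
It fails at once if a loose cap is picked up: its middle rises more than 17 mm above its resting height on the deck (height (world z) of any of cap1_mid, cap2_mid, cap3_mid above 0.064 m).
It fails at once if a loose cap falls off the stand onto the bench ((height (world z) of cap1_mid below 0.034 m and (x of cap1_mid in the frame of stand below 0.07 m or x of cap1_mid in the frame of stand above 0.2 m or y of cap1_mid in the frame of stand below -0.195 m or y of cap1_mid in the frame of stand above 0.195 m)) or (height (world z) of cap2_mid below 0.034 m and (x of cap2_mid in the frame of stand below 0.07 m or x of cap2_mid in the frame of stand above 0.2 m or y of cap2_mid in the frame of stand below -0.195 m or y of cap2_mid in the frame of stand above 0.195 m)) or (height (world z) of cap3_mid below 0.034 m and (x of cap3_mid in the frame of stand below 0.07 m or x of cap3_mid in the frame of stand above 0.2 m or y of cap3_mid in the frame of stand below -0.195 m or y of cap3_mid in the frame of stand above 0.195 m))).
It fails at once if a standing vial is shifted more than 15 mm, lifted more than 12 mm or tipped over (distance of any of vial1, vial2 from where it was at the start of the episode above 0.015 m or height (world z) of any of vial1, vial2 above 0.052 m or angle between any of vial1, vial2's own z axis and vertical above 0.3 rad).
It fails at once if the amber bottle or the dish is shifted more than 20 mm or tipped over (distance of any of amber_bottle, dish from where it was at the start of the episode above 0.02 m or angle between any of amber_bottle, dish's own z axis and vertical above 0.3 rad).
It also fails if it takes over 51 s, if anything falls off the work surface, if the arm or the gripper's body presses on something with over 40 N, if the wrist force passes 120 N, or if a joint passes its speed limit or range.

## Working session

There is one attempt and no reset: what is moved stays moved. The work goes in short steps, Python scripts to look and compute and a tool call to move; the robot and the scene stay as the last step left them, time stands still between calls to the robot, and variables do not carry over. Pictures are saved under pics/ and viewed, and the job is handed in when it is done.

Besides the shell and the picture viewer there is one more tool, called as name(argument=value, ...) on one line, values as JSON. apply_moves: Moves the arm, as the interface text tells. Scaled input: -1 to 1 covers 0.025 m each way for a shift and 0.08 rad each way for a turn. Its arguments: {"type":"object","properties":{"series":{"type":"array","items":{"type":"object","properties":{"delta_rot":{"type":"array","items":{"type":"number"}},"xyz":{"type":"array","items":{"type":"number"}},"grip":{"type":"number"}}}},"newtons":{"type":"number"}},"required":["series"]}

```bash
mkdir -p pics; ls; python3 - <<'E'
from station import sense, vision, job
import cv2
print(sense())
for n in ("top","side"):
    im=vision.capture(n); cv2.imwrite(f"pics/{n}0.png",im[:,:,::-1]); print(n,vision.camera_model(n))
E
```

```text
pics
{'time_s': 0.0, 'joint_pos': array([75.36679546, 19.07205858, -3.70766963, 83.70692655,  1.2387769 ,
       77.34469805, -5.07125714]), 'qd': array([-0.00917686,  0.01690081,  0.05232564, -0.00985289,  0.03131615,
        0.02001419, -0.03341596]), 'tau': array([-4.16930079e-04, -6.23250604e+01,  2.44916853e-02, -3.89885008e+01,
       -6.13485323e-02,  3.98279470e-02,  1.41127048e-04]), 'position': array([ 0.14408712, -0.60774904,  0.2217454 ]), 'tool_rot': array([-86.61996595,  89.91621555, 106.71985953]), 'contact_force': array([-0.0762696 , -0.16838456,  0.76347532]), 'ft_torque': array([-0.02230315, -0.01181003,  0.04464776]), 'gripper_width': 0.08719694615434423}
top {'fx': 409.22285267346064, 'fy': 409.22285267346064, 'cx': 282.2505811354728, 'cy': 206.46225194980502, 'world_to_cam': array([[-2.05056520e-02, -9.99726882e-01, -1.12106570e-02,
         3.95587880e-05],
       [-9.85050669e-01,  2.21203620e-02, -1.70838720e-01,
         5.72863569e-01],
       [ 1.71040045e-01,  7.53990586e-03, -9.85235227e-01,
         1.01720225e+00],
       [ 0.00000000e+00,  0.00000000e+00,  0.00000000e+00,
         1.00000000e+00]])}
side {'fx': 407.63018873552454, 'fy': 407.63018873552454, 'cx': 281.33211644674583, 'cy': 212.7946792079202, 'world_to_cam': array([[ 0.72671105, -0.68688889, -0.00864229, -0.42319208],
       [-0.52594585, -0.54825637, -0.65022759,  0.35314352],
       [ 0.44189592,  0.47707295, -0.75969033,  0.71778333],
       [ 0.        ,  0.        ,  0.        ,  1.        ]])}
```

View pics/top0.png

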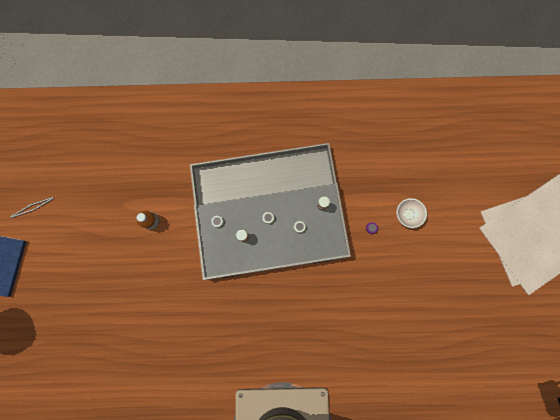

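View pics/side0.png

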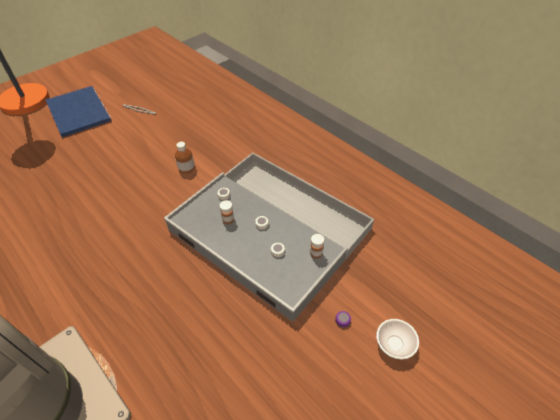

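Top view: white rings with grey centres lie at about (217,221), (268,217) and (300,227), so these are the loose caps. Solid white tops at (242,236) and (324,202) are the vials, which stand tall in the side view. The purple look-alike on the bench at (372,228) is not part of the job. I'll confirm in an enlarged crop and measure.

```bash
cat > h.py <<'E'
import numpy as np, cv2
from station import sense, vision, job
def ray(n,u,v,cm=None):
    c=cm or vision.camera_model(n); W=c["world_to_cam"]; R=W[:3,:3]; t=W[:3,3]
    d=R.T@np.array([(u-c["cx"])/c["fx"],(v-c["cy"])/c["fy"],1]); return -R.T@t, d
def onplane(n,u,v,z,cm=None):
    o,d=ray(n,u,v,cm); return o+d*(z-o[2])/d[2]
def tri(a,b):
    (o1,d1),(o2,d2)=a,b; A=np.stack([d1,-d2],1); s=np.linalg.lstsq(A,o2-o1,rcond=None)[0]
    p,q=o1+d1*s[0],o2+d2*s[1]; return (p+q)/2,np.linalg.norm(p-q)
E
python3 - <<'E'
from h import *
for n,(x0,x1,y0,y1) in dict(top=(185,355,140,285),side=(160,380,150,310)).items():
    im=cv2.imread(f"pics/{n}0.png")
    cv2.imwrite(f"pics/{n}crop.png",cv2.resize(im[y0:y1,x0:x1],None,fx=(4 if n=='top' else 3.5),fy=(4 if n=='top' else 3.5),interpolation=cv2.INTER_CUBIC))
    hsv=cv2.cvtColor(im,cv2.COLOR_BGR2HSV)
    m=((hsv[...,2]>185)&(hsv[...,1]<70)).astype(np.uint8)
    k=np.zeros_like(m);k[y0:y1,x0:x1]=1
    m=cv2.morphologyEx(m*k,cv2.MORPH_CLOSE,np.ones((3,3)))
    for c in cv2.findContours(m,cv2.RETR_EXTERNAL,cv2.CHAIN_APPROX_NONE)[0]:
        if len(c)>10:
            b=cv2.boundingRect(c);h=cv2.convexHull(c);M=cv2.moments(h);print(n,b,M['m00'],M['m10']/max(M['m00'],1),M['m01']/max(M['m00'],1))
E
```

```text
top (203, 272, 39, 7) 86.5 217.91522157996144 275.09633911368013
top (199, 240, 3, 25) 15.0 200.0222222222222 251.93333333333334
top (236, 230, 11, 10) 75.0 241.0111111111111 234.53777777777776
top (294, 221, 11, 11) 82.0 299.0955284552845 226.13617886178858
top (196, 218, 3, 21) 15.5 197.02150537634407 227.76344086021504
top (211, 216, 11, 11) 81.0 216.2469135802469 220.79012345679013
top (263, 212, 11, 11) 83.0 267.7309236947791 217.02610441767067
top (319, 197, 10, 10) 70.0 323.59761904761905 201.3547619047619
top (194, 193, 2, 24) 15.0 194.5 204.5
top (200, 169, 30, 35) 636.5 211.54255040586537 187.29222309505107
side (270, 242, 15, 13) 122.0 277.353825136612 247.79644808743168
side (255, 216, 13, 11) 97.5 261.217094017094 220.72307692307692
side (219, 200, 13, 10) 85.0 225.2941176470588 204.63137254901957
side (217, 187, 13, 10) 80.5 223.08074534161491 191.59006211180125
side (165, 167, 199, 143) 14899.0 266.8300668948699 231.44685325637067
```

View pics/topcrop.png

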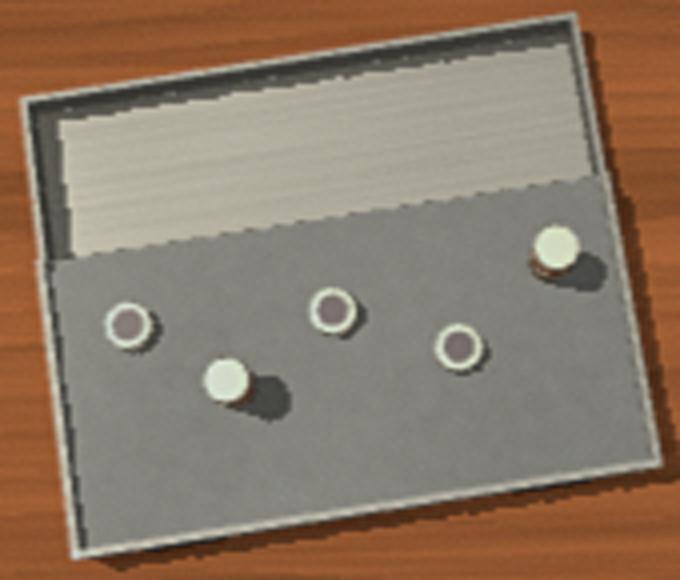

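View pics/sidecrop.png

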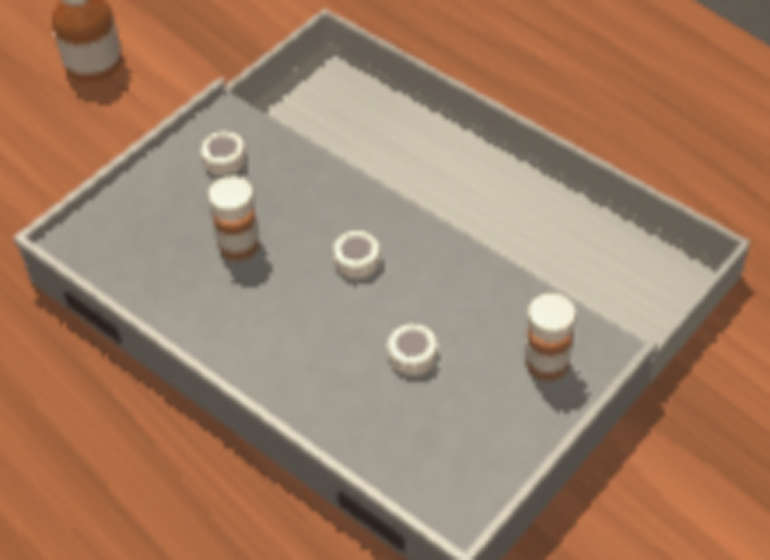

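Crops confirm: three liner-topped caps flat on the deck, two tall vials with brown bodies, and the purple look-alike off the stand.

```bash
python3 - <<'E'
from h import *
T=lambda x,y:(185+x/4-.4,140+y/4-.4)
S=lambda x,y:(160+x/3.5-.4,150+y/3.5-.4)
o={'A':((129,325),(222,148)),'B':((333,310),(357,249)),'C':((459,346),(413,345)),'V1':((226,380),(231,189)),'V2':((556,246),(551,307)),
'nearL':((75,556),(19,238)),'farR':((575,14),(747,243)),'farL':((22,99),(325,11)),'nearR':((660,465),(466,557))}
P={}
for k,(a,b) in o.items():
    p,e=tri(ray('top',*T(*a)),ray('side',*S(*b)))
    z={'A':.054,'B':.054,'C':.054,'V1':.094,'V2':.094}.get(k,.048 if 'near' in k else .036)
    q=onplane('top',*T(*a),z); q2=onplane('side',*S(*b),z)
    P[k]=(q+q2)/2
    print(k,p.round(4),round(e,4),q[:2].round(4),q2[:2].round(4))
yv=(P['nearL']-P['nearR'])[:2]+(P['farL']-P['farR'])[:2]
yaw=np.arctan2(-yv[0],yv[1]); print('yaw',np.degrees(yaw), [np.linalg.norm(P[a][:2]-P[b][:2]) for a,b in (('nearL','nearR'),('farL','farR'),('nearL','farL'))])
xv=(P['farL']-P['nearL'])[:2]+(P['farR']-P['nearR'])[:2]; print(np.degrees(np.arctan2(xv[1],xv[0])))
c=sum(P[k][:2] for k in('nearL','nearR','farL','farR'))/4
R=np.array([[np.cos(yaw),-np.sin(yaw)],[np.sin(yaw),np.cos(yaw)]]); org=c-R@[.04,0]
print('origin',org)
for k in P: print(k,(R.T@(P[k][:2]-org)).round(4))
E
```

```text
A [0.5377 0.1577 0.0534] 0.0008 [0.538  0.1574] [0.5371 0.1574]
B [0.5451 0.0255 0.0528] 0.0 [0.5449 0.0255] [0.5445 0.0247]
C [ 0.5199 -0.0552  0.0515] 0.0003 [ 0.5197 -0.0552] [ 0.5185 -0.0565]
V1 [0.497  0.0898 0.0966] 0.0012 [0.4968 0.0904] [0.4988 0.0916]
V2 [ 0.5756 -0.1158  0.0972] 0.0001 [ 0.5762 -0.1162] [ 0.5775 -0.1143]
nearL [0.392  0.1918 0.0471] 0.0006 [0.3917 0.1917] [0.392  0.1908]
farR [ 0.746  -0.1403  0.0357] 0.001 [ 0.7464 -0.1406] [ 0.7453 -0.1401]
farL [0.696  0.2342 0.0344] 0.0004 [0.6957 0.2337] [0.6948 0.2328]
nearR [ 0.4415 -0.1809  0.0539] 0.0012 [ 0.4412 -0.1814] [ 0.4442 -0.179 ]
yaw 7.753119178467777 [np.float64(0.3749557876258274), np.float64(0.37700130438719565), np.float64(0.3062751342763901)]
7.688024022595955
origin [0.52928357 0.020589  ]
A [0.0266 0.1345]
B [0.0158 0.0024]
C [-0.0204 -0.0744]
V1 [-0.0217  0.074 ]
V2 [ 0.0288 -0.141 ]
nearL [-0.1131  0.1877]
farR [ 0.1929 -0.1887]
farL [0.1931 0.1883]
nearR [-0.1129 -0.1873]
```

```bash
cat >> h.py <<'E'
from scipy.spatial.transform import Rotation as Ro
YAW=np.radians(7.72); ORG=np.array([.5293,.0206])
RS=np.array([[np.cos(YAW),-np.sin(YAW)],[np.sin(YAW),np.cos(YAW)]])
def st():
    s=sense(); R=Ro.from_euler('xyz',s['tool_rot'],degrees=True).as_matrix(); return s,R
def goto(sx,sy,z,sgn=1):
    "needed: tool-axis shift (units) after rotating, rotation vec (units) toward y tool = sgn*stand y"
    s,R=st(); p=s['position']
    y=np.array([*(RS@[0,sgn]),0]); x=np.array([0,0,-1.]); Rt=np.stack([x,y,np.cross(x,y)],1)
    rv=Ro.from_matrix(R.T@Rt).as_rotvec()
    t=np.array([*(ORG+RS@[sx,sy]),z]); d=t-p
    print('t',round(s['time_s'],2),'p',p.round(4),'stand',(RS.T@(p[:2]-ORG)).round(4),'w',round(s['gripper_width'],4),'F',s['contact_force'].round(1))
    print(' rot units',(rv/.08).round(2),'deg',np.degrees(rv).round(1),'| shift units now-axes',(R.T@d/.025).round(2),'target-axes',(Rt.T@d/.025).round(2),'world',t.round(4))
E
python3 - <<'E'
from h import *
s,R=st();print(R.round(3))
goto(-.055,-.074,.2,1);goto(-.055,-.074,.2,-1)
E
```

```text
[[-0.     0.231 -0.973]
 [ 0.001 -0.973 -0.231]
 [-1.    -0.001  0.   ]]
t 0.1 p [ 0.1441 -0.6078  0.2219] stand [-0.4661 -0.571 ] w 0.0872 F [-0.3 -0.4 -0.4]
 rot units [-3.804e+01 -2.000e-02  0.000e+00] deg [-1.744e+02 -1.000e-01  0.000e+00] | shift units now-axes [  0.9  -18.17 -18.31] target-axes [ 0.87 19.88 16.45] world [ 0.4847 -0.0601  0.2   ]
t 0.1 p [ 0.1441 -0.6078  0.2219] stand [-0.4661 -0.571 ] w 0.0872 F [-0.3 -0.4 -0.4]
 rot units [1.23 0.   0.02] deg [5.6 0.  0.1] | shift units now-axes [  0.9  -18.17 -18.31] target-axes [  0.87 -19.88 -16.45] world [ 0.4847 -0.0601  0.2   ]
```

apply_moves(series=[{"delta_rot": [0.6, 0, 0], "xyz": [0, 0, -0.5], "grip": -0.68}, {"delta_rot": [0.63, 0, 0], "xyz": [0, 0, -1], "grip": -0.68}, {"delta_rot": [0, 0, 0], "xyz": [0, 0, -1], "grip": -0.68}, {"delta_rot": [0, 0, 0], "xyz": [0, 0, -1], "grip": -0.68}, {"delta_rot": [0, 0, 0], "xyz": [0, -0.5, -1], "grip": -0.68}, {"delta_rot": [0, 0, 0], "xyz": [0, -0.5, -1], "grip": -0.68}, {"delta_rot": [0, 0, 0], "xyz": [0, -0.5, -1], "grip": -0.68}, {"delta_rot": [0, 0, 0], "xyz": [0, -0.5, -1], "grip": -0.68}, {"delta_rot": [0, 0, 0], "xyz": [0, -0.5, -1], "grip": -0.68}, {"delta_rot": [0, 0, 0], "xyz": [0, -0.8, -1], "grip": -0.68}, {"delta_rot": [0, 0, 0], "xyz": [0, -0.8, -1], "grip": -0.68}, {"delta_rot": [0, 0, 0], "xyz": [0, -0.8, -1], "grip": -0.68}, {"delta_rot": [0, 0, 0], "xyz": [0, -1, -1], "grip": -0.68}, {"delta_rot": [0, 0, 0], "xyz": [0, -1, -1], "grip": -0.68}, {"delta_rot": [0, 0, 0], "xyz": [0, -1, -0.5], "grip": -0.68}, {"delta_rot": [0, 0, 0], "xyz": [0, -1, 0], "grip": -0.68}])

```text
time_s: 1.7
position: [0.4703, -0.3297, 0.2133]
tool_rot: [-57.0, 89.1, 130.0]
contact_force: [0.4, 0.5, 1.0]
gripper_width: 0.014
```

```bash
python3 -c "
from h import *
goto(-.06,-.0745,.2,-1)"
```

```text
t 1.7 p [ 0.4703 -0.3297  0.2133] stand [-0.1055 -0.3392] w 0.014 F [0.4 0.5 1. ]
 rot units [-0.15  0.11  0.17] deg [-0.7  0.5  0.8] | shift units now-axes [  0.66 -10.6   -1.69] target-axes [  0.53 -10.59  -1.82] world [ 0.4799 -0.0613  0.2   ]
```

apply_moves(series=[{"delta_rot": [-0.15, 0.1, 0.15], "xyz": [0, -1, -0.2], "grip": -0.68}, {"delta_rot": [0, 0, 0], "xyz": [0, -1, -0.2], "grip": -0.68}, {"delta_rot": [0, 0, 0], "xyz": [0, -1, -0.2], "grip": -0.68}, {"delta_rot": [0, 0, 0], "xyz": [0, -1, -0.2], "grip": -0.68}, {"delta_rot": [0, 0, 0], "xyz": [0, -1, -0.2], "grip": -0.68}, {"delta_rot": [0, 0, 0], "xyz": [0, -1, -0.2], "grip": -0.68}, {"delta_rot": [0, 0, 0], "xyz": [0, -1, -0.2], "grip": -0.68}, {"delta_rot": [0, 0, 0], "xyz": [0, -1, -0.2], "grip": -0.68}, {"delta_rot": [0, 0, 0], "xyz": [0, -1, 0], "grip": -0.68}, {"delta_rot": [0, 0, 0], "xyz": [0, -1, 0], "grip": -0.68}, {"delta_rot": [0, 0, 0], "xyz": [0, -0.6, 0], "grip": -0.68}, {"delta_rot": [0, 0, 0], "xyz": [0, 0, 0], "grip": -0.68}])

```text
time_s: 2.9
position: [0.4714, -0.0462, 0.2105]
tool_rot: [-32.6, 89.6, 155.5]
contact_force: [0.5, 0.2, -0.5]
gripper_width: 0.0139
```

```bash
python3 -c "
from h import *
goto(-.06,-.0745,.047,-1)
cm=vision.camera_model('wrist');im=vision.capture('wrist');cv2.imwrite('pics/w1.png',im[:,:,::-1])
import pickle;pickle.dump(cm,open('w1.pkl','wb'))
for n in ('top',): cv2.imwrite('pics/t1.png',vision.capture(n)[:,:,::-1])
"
```

```text
t 2.9 p [ 0.4714 -0.0462  0.2105] stand [-0.0664 -0.0584] w 0.0139 F [ 0.5  0.2 -0.5]
 rot units [0.08 0.08 0.05] deg [0.3 0.4 0.2] | shift units now-axes [ 6.54  0.67 -0.29] target-axes [ 6.54  0.64 -0.25] world [ 0.4799 -0.0613  0.047 ]
```

View pics/w1.png

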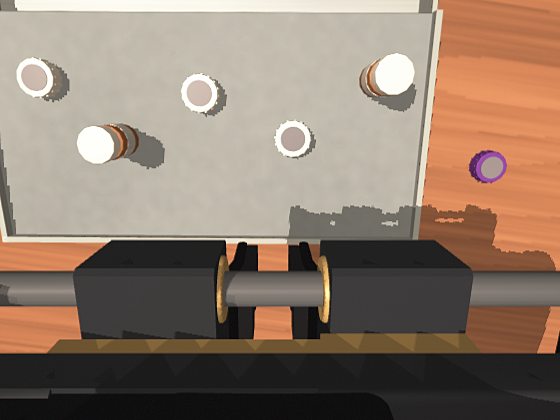

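Wrist view: cap tops are at about (35,77), (199,93) and (293,139), and vial tops at (97,144) and (394,74). I'll use it to refine the positions.

```bash
python3 -c "
from h import *;import pickle
cm=pickle.load(open('w1.pkl','rb'))
for k,u,v,z in (('A',35,77,.053),('B',199,93,.053),('C',293,139,.053),('V1',97,144,.094),('V2',394,74,.094)):
    q=onplane('',u,v,z,cm);print(k,q.round(4),(RS.T@(q[:2]-ORG)).round(4))
"
```

```text
A [0.5388 0.159  0.053 ] [0.028  0.1359]
B [0.5453 0.0267 0.053 ] [0.0167 0.0039]
C [ 0.5197 -0.0548  0.053 ] [-0.0196 -0.0735]
V1 [0.4982 0.0896 0.094 ] [-0.0215  0.0726]
V2 [ 0.5766 -0.1154  0.094 ] [ 0.0286 -0.1411]
```

apply_moves(series=[{"delta_rot": [0.08, 0.08, 0.05], "xyz": [0.8, 0.64, -0.1], "grip": -0.68}, {"delta_rot": [0, 0, 0], "xyz": [1, 0, 0], "grip": -0.68}, {"delta_rot": [0, 0, 0], "xyz": [1, 0, 0], "grip": -0.68}, {"delta_rot": [0, 0, 0], "xyz": [1, 0, 0], "grip": -0.68}, {"delta_rot": [0, 0, 0], "xyz": [1, 0, 0], "grip": -0.68}, {"delta_rot": [0, 0, 0], "xyz": [0.5, 0, 0], "grip": -0.68}, {"delta_rot": [0, 0, 0], "xyz": [0, 0, 0], "grip": -0.68}])

```text
time_s: 3.7
position: [0.4776, -0.0768, 0.0733]
tool_rot: [106.7, 89.8, -66.6]
contact_force: [0.5, -0.3, 1.1]
gripper_width: 0.0145
```

```bash
python3 -c "
from h import *
goto(-.058,-.0735,.047,-1)"
```

```text
t 3.7 p [ 0.4776 -0.0768  0.0733] stand [-0.0644 -0.0896] w 0.0145 F [ 0.5 -0.3  1.1]
 rot units [-0.23 -0.01 -0.04] deg [-1.  -0.1 -0.2] | shift units now-axes [ 1.05 -0.65 -0.24] target-axes [ 1.05 -0.64 -0.25] world [ 0.4817 -0.06    0.047 ]
```

apply_moves(series=[{"delta_rot": [-0.23, 0, 0], "xyz": [0, -0.5, 0], "grip": -0.68}, {"delta_rot": [0, 0, 0], "xyz": [0.4, 0, 0], "grip": -0.68}, {"delta_rot": [0, 0, 0], "xyz": [0.4, 0, 0], "grip": -0.68}, {"delta_rot": [0, 0, 0], "xyz": [0, 0, 0], "grip": -0.68}, {"delta_rot": [0, 0, 0], "xyz": [0, 0, 0], "grip": -0.68}])

```text
time_s: 4.2
position: [0.4783, -0.0643, 0.0547]
tool_rot: [135.0, 89.6, -37.2]
contact_force: [0.6, 0.3, -0.6]
gripper_width: 0.0139
```

```bash
python3 -c "
from h import *
goto(-.058,-.0735,.046,-1)"
```

```text
t 4.2 p [ 0.4783 -0.0643  0.0547] stand [-0.062  -0.0773] w 0.0139 F [ 0.6  0.3 -0.6]
 rot units [ 0.02 -0.07 -0.07] deg [ 0.1 -0.3 -0.3] | shift units now-axes [ 0.35 -0.15 -0.16] target-axes [ 0.35 -0.15 -0.16] world [ 0.4817 -0.06    0.046 ]
```

apply_moves(series=[{"delta_rot": [0, -0.05, -0.05], "xyz": [0.3, -0.15, 0], "grip": -0.68}, {"delta_rot": [0, 0, 0], "xyz": [0, 0, 0], "grip": -0.68}, {"delta_rot": [0, 0, 0], "xyz": [0, 0, -0.2], "grip": -0.68}, {"delta_rot": [0, 0, 0], "xyz": [0, 0, -0.2], "grip": -0.68}, {"delta_rot": [0, 0, 0], "xyz": [0, 0, 0], "grip": -0.68}])

```text
time_s: 4.7
position: [0.4892, -0.0591, 0.0472]
tool_rot: [147.0, 89.9, -25.2]
contact_force: [-0.2, -0.0, -0.5]
gripper_width: 0.0141
```

```bash
python3 -c "
from h import *
goto(.07,-.0735,.046,-1)
cv2.imwrite('pics/w2.png',vision.capture('wrist')[:,:,::-1])
cv2.imwrite('pics/s2.png',cv2.resize(vision.capture('side')[140:320,150:390,::-1],None,fx=3,fy=3))"
```

```text
t 4.7 p [ 0.4892 -0.0591  0.0472] stand [-0.0504 -0.0736] w 0.0141 F [-0.2 -0.  -0.5]
 rot units [ 0.01 -0.03 -0.02] deg [ 0.1 -0.1 -0.1] | shift units now-axes [ 0.06  0.   -4.82] target-axes [ 0.05 -0.   -4.82] world [ 0.6085 -0.0428  0.046 ]
```

View pics/w2.png

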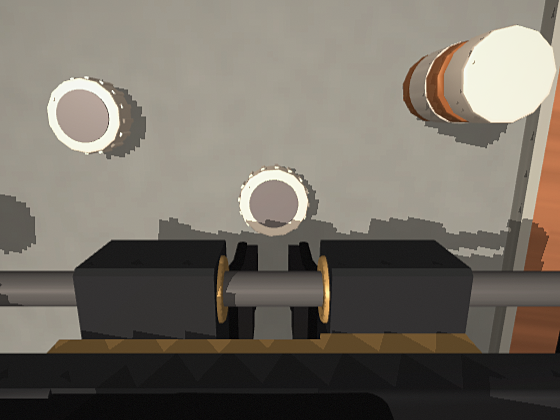

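View pics/s2.png

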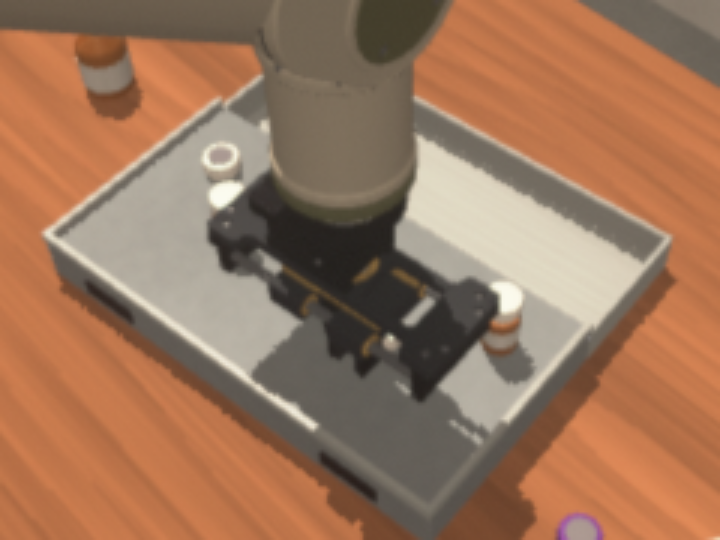

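apply_moves(series=[{"delta_rot": [0, 0, 0], "xyz": [0, 0, -0.25], "grip": -0.68}, {"delta_rot": [0, 0, 0], "xyz": [0, 0, -0.25], "grip": -0.68}, {"delta_rot": [0, 0, 0], "xyz": [0, 0, -0.25], "grip": -0.68}, {"delta_rot": [0, 0, 0], "xyz": [0, 0, -0.25], "grip": -0.68}, {"delta_rot": [0, 0, 0], "xyz": [0, 0, -0.25], "grip": -0.68}, {"delta_rot": [0, 0, 0], "xyz": [0, 0, 0], "grip": -0.68}])

```text
time_s: 5.4
position: [0.5227, -0.0546, 0.0473]
tool_rot: [144.6, 89.9, -27.7]
contact_force: [-0.0, 0.6, 0.0]
gripper_width: 0.0138
```

```bash
python3 -c "
from h import *
goto(.075,-.0735,.046,-1)
cv2.imwrite('pics/w3.png',vision.capture('wrist')[:,:,::-1])
cv2.imwrite('pics/s3.png',cv2.resize(vision.capture('side')[140:320,150:390,::-1],None,fx=3,fy=3))"
```

```text
t 5.4 p [ 0.5227 -0.0546  0.0473] stand [-0.0166 -0.0737] w 0.0138 F [-0.   0.6  0. ]
 rot units [ 0.01 -0.03 -0.02] deg [ 0.  -0.1 -0.1] | shift units now-axes [ 0.06 -0.   -3.67] target-axes [ 0.05 -0.01 -3.67] world [ 0.6135 -0.0422  0.046 ]
```

View pics/w3.png

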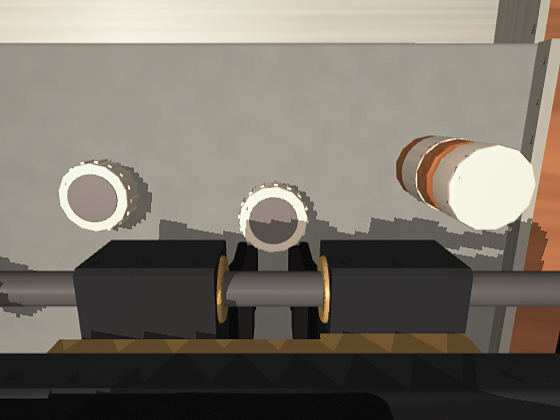

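View pics/s3.png

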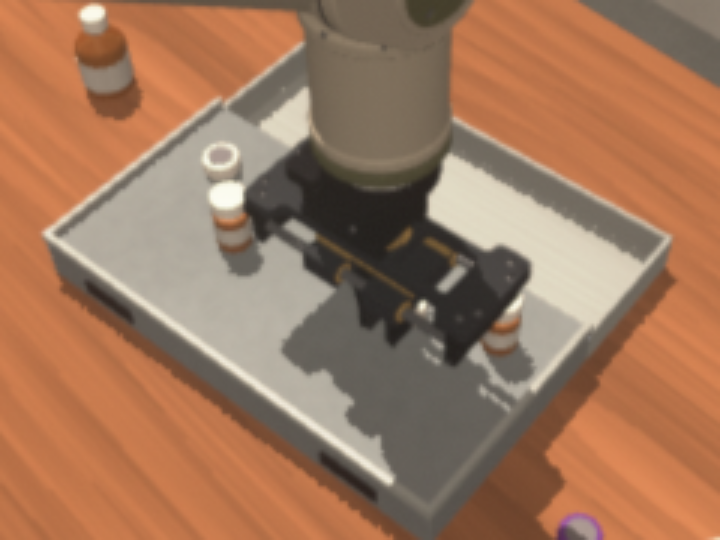

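```bash
python3 -c "
from h import *
for z in (.09,.1,.11,.117,.125):
  for uv in ((445,362),(522,285)):
    q=onplane('side',150+uv[0]/3,140+uv[1]/3,z);print(z,uv,(RS.T@(q[:2]-ORG)-[-.0166,-.0737]).round(4))"
```

```text
0.09 (445, 362) [-0.0219 -0.0697]
0.09 (522, 285) [ 0.0629 -0.0728]
0.1 (445, 362) [-0.0274 -0.0736]
0.1 (522, 285) [ 0.0562 -0.0766]
0.11 (445, 362) [-0.0329 -0.0775]
0.11 (522, 285) [ 0.0495 -0.0804]
0.117 (445, 362) [-0.0367 -0.0802]
0.117 (522, 285) [ 0.0447 -0.0831]
0.125 (445, 362) [-0.0411 -0.0834]
0.125 (522, 285) [ 0.0394 -0.0862]
```

apply_moves(series=[{"delta_rot": [0, 0, 0], "xyz": [0, 0, -0.25], "grip": -0.68}, {"delta_rot": [0, 0, 0], "xyz": [0, 0, -0.25], "grip": -0.68}, {"delta_rot": [0, 0, 0], "xyz": [0, 0, -0.25], "grip": -0.68}, {"delta_rot": [0, 0, 0], "xyz": [0, 0, -0.25], "grip": -0.68}, {"delta_rot": [0, 0, 0], "xyz": [0, 0, -0.25], "grip": -0.68}, {"delta_rot": [0, 0, 0], "xyz": [0, 0, -0.25], "grip": -0.68}, {"delta_rot": [0, 0, 0], "xyz": [0, 0, 0], "grip": -0.68}])

```text
time_s: 6.2
position: [0.5621, -0.0495, 0.0471]
tool_rot: [125.7, 89.9, -46.5]
contact_force: [-0.3, 0.5, -0.5]
gripper_width: 0.014
```

```bash
python3 -c "
from h import *
goto(.077,-.0735,.046,-1)
cv2.imwrite('pics/w4.png',vision.capture('wrist')[:,:,::-1])"
```

```text
t 6.2 p [ 0.5621 -0.0495  0.0471] stand [ 0.0231 -0.0739] w 0.014 F [-0.3  0.5 -0.5]
 rot units [ 0.   -0.02 -0.02] deg [ 0.  -0.1 -0.1] | shift units now-axes [ 0.05 -0.02 -2.15] target-axes [ 0.05 -0.02 -2.15] world [ 0.6155 -0.0419  0.046 ]
```

View pics/w4.png

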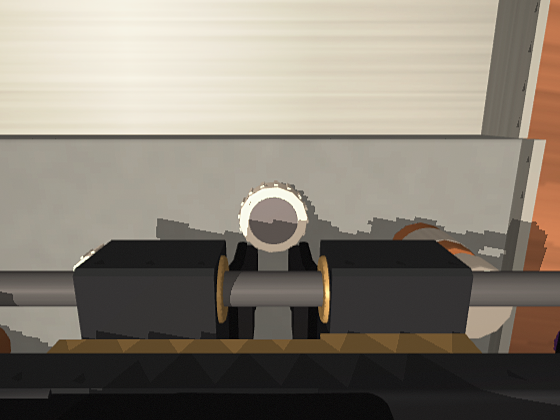

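The cap at (273,220) is nested and tracking straight. I'll continue over the edge.

apply_moves(series=[{"delta_rot": [0, 0, 0], "xyz": [0, 0, -0.25], "grip": -0.68}, {"delta_rot": [0, 0, 0], "xyz": [0, 0, -0.25], "grip": -0.68}, {"delta_rot": [0, 0, 0], "xyz": [0, 0, -0.25], "grip": -0.68}, {"delta_rot": [0, 0, 0], "xyz": [0, 0, -0.25], "grip": -0.68}, {"delta_rot": [0, 0, 0], "xyz": [0, 0, -0.25], "grip": -0.68}, {"delta_rot": [0, 0, 0], "xyz": [0, 0, -0.25], "grip": -0.68}, {"delta_rot": [0, 0, 0], "xyz": [0, 0, -0.25], "grip": -0.68}, {"delta_rot": [0, 0, 0], "xyz": [0, 0, -0.25], "grip": -0.68}, {"delta_rot": [0, 0, 0], "xyz": [0, 0, 0], "grip": -0.68}, {"delta_rot": [0, 0, 0], "xyz": [0, 0, 0], "grip": -0.68}])

```text
time_s: 7.25
position: [0.6156, -0.0422, 0.0468]
tool_rot: [105.5, 89.9, -66.8]
contact_force: [0.0, -0.2, 0.3]
gripper_width: 0.0139
```

```bash
python3 -c "
from h import *
goto(.077,-.0735,.046,-1)
cv2.imwrite('pics/w5.png',vision.capture('wrist')[:,:,::-1])"
```

```text
t 7.25 p [ 0.6156 -0.0422  0.0468] stand [ 0.0771 -0.0739] w 0.0139 F [ 0.  -0.2  0.3]
 rot units [-0.   -0.01 -0.02] deg [-0.  -0.  -0.1] | shift units now-axes [ 0.03 -0.01  0.  ] target-axes [ 0.03 -0.01  0.  ] world [ 0.6155 -0.0419  0.046 ]
```

View pics/w5.png

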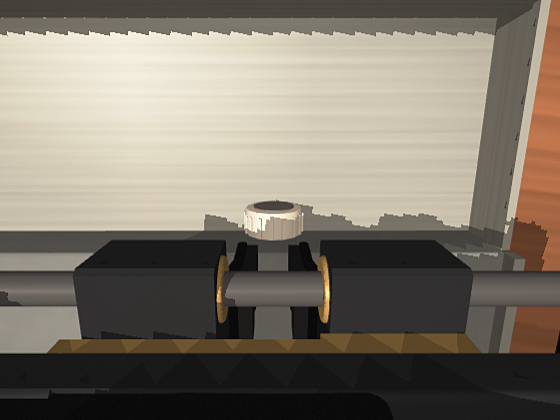

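apply_moves(series=[{"delta_rot": [0, 0, 0], "xyz": [0, 0, -0.2], "grip": -0.68}, {"delta_rot": [0, 0, 0], "xyz": [0, 0, -0.2], "grip": -0.68}, {"delta_rot": [0, 0, 0], "xyz": [0, 0, 0], "grip": -0.68}, {"delta_rot": [0, 0, 0], "xyz": [0, 0, 0], "grip": -0.68}])

```text
time_s: 7.7
position: [0.626, -0.0411, 0.047]
tool_rot: [103.3, 89.9, -69.0]
contact_force: [-0.5, 1.0, 0.7]
gripper_width: 0.0138
```

```bash
python3 -c "
from h import *
goto(.077,-.0735,.046,-1)
cv2.imwrite('pics/w6.png',vision.capture('wrist')[:,:,::-1])
cv2.imwrite('pics/t6.png',cv2.resize(vision.capture('top')[120:300,170:410,::-1],None,fx=3,fy=3))"
```

```text
t 7.7 p [ 0.626  -0.0411  0.047 ] stand [ 0.0876 -0.0741] w 0.0138 F [-0.5  1.   0.7]
 rot units [-0.   -0.01 -0.03] deg [-0.  -0.  -0.1] | shift units now-axes [ 0.04 -0.02  0.42] target-axes [ 0.04 -0.02  0.42] world [ 0.6155 -0.0419  0.046 ]
```

View pics/w6.png

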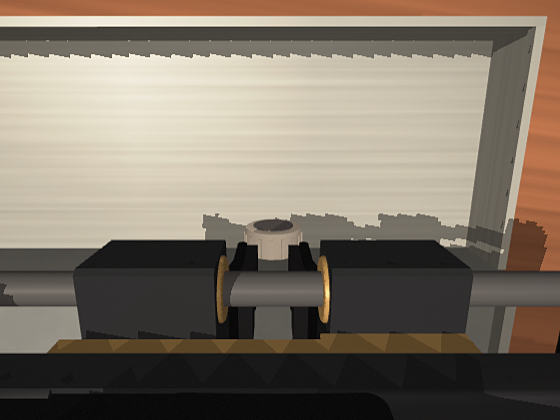

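View pics/t6.png

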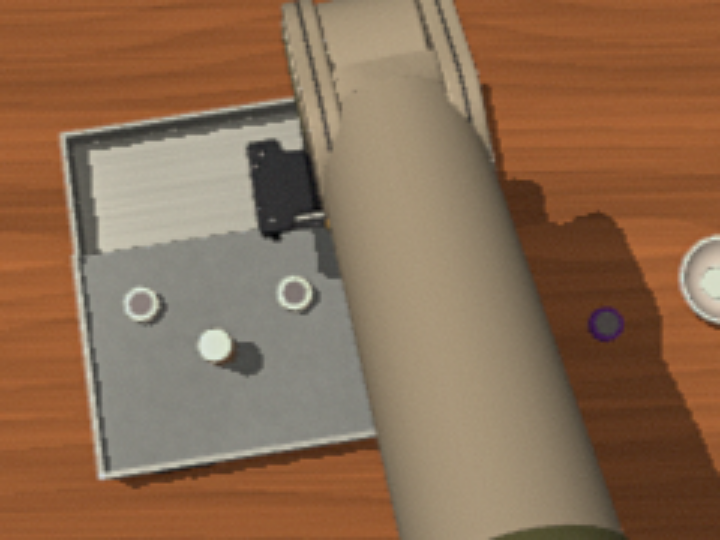

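The cap has stayed fixed relative to the tray, lying tilted near the deck wall. I'll rise, look, and move to cap B.

apply_moves(series=[{"delta_rot": [0, 0, 0], "xyz": [-0.5, 0, 0], "grip": -0.68}, {"delta_rot": [0, 0, 0], "xyz": [-1, 0, 0], "grip": -0.68}, {"delta_rot": [0, 0, 0], "xyz": [-1, 0, 0], "grip": -0.68}, {"delta_rot": [0, 0, 0], "xyz": [-1, 0, 0.5], "grip": -0.68}, {"delta_rot": [0, 0, 0], "xyz": [0, -0.5, 1], "grip": -0.68}, {"delta_rot": [0, 0, 0], "xyz": [0, -0.8, 1], "grip": -0.68}, {"delta_rot": [0, 0, 0], "xyz": [0, -0.8, 1], "grip": -0.68}, {"delta_rot": [0, 0, 0], "xyz": [0, -0.5, 0.5], "grip": -0.68}, {"delta_rot": [0, 0, 0], "xyz": [0, 0, 0], "grip": -0.68}, {"delta_rot": [0, 0, 0], "xyz": [0, 0, 0], "grip": -0.68}])

```text
time_s: 8.8
position: [0.5155, 0.0113, 0.1465]
tool_rot: [144.6, 89.5, -27.7]
contact_force: [0.7, -0.1, 0.1]
gripper_width: 0.0139
```

```bash
python3 -c "
from h import *
goto(-.03,.003,.046,-1)
cm=vision.camera_model('wrist');import pickle;pickle.dump(cm,open('w7.pkl','wb'))
cv2.imwrite('pics/w7.png',vision.capture('wrist')[:,:,::-1])
cv2.imwrite('pics/s7.png',cv2.resize(vision.capture('side')[140:320,150:390,::-1],None,fx=3,fy=3))"
```

```text
t 8.8 p [0.5155 0.0113 0.1465] stand [-0.015  -0.0074] w 0.0139 F [ 0.7 -0.1  0.1]
 rot units [-0.01 -0.09 -0.07] deg [-0.  -0.4 -0.3] | shift units now-axes [ 4.01 -0.44  0.63] target-axes [ 4.02 -0.41  0.6 ] world [0.4992 0.0195 0.046 ]
```

View pics/w7.png

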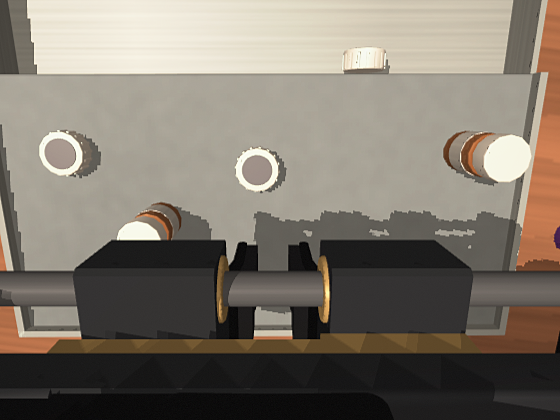

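View pics/s7.png

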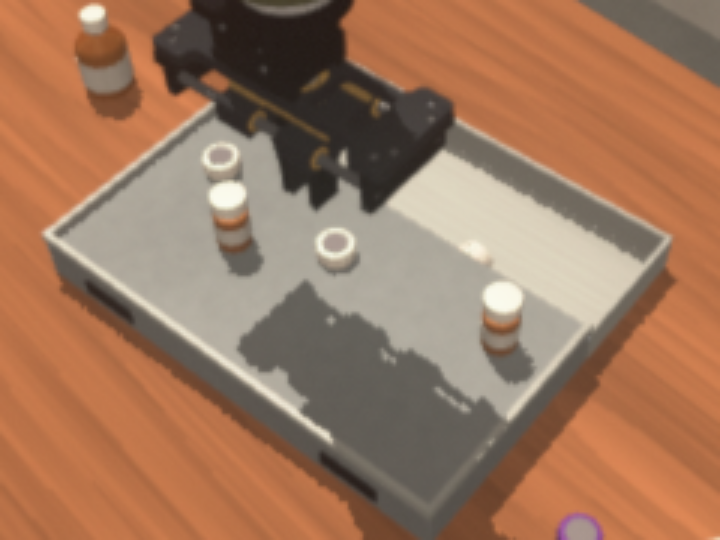

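apply_moves(series=[{"delta_rot": [0, -0.05, -0.05], "xyz": [0, -0.35, 0.5], "grip": -0.68}, {"delta_rot": [0, 0, 0], "xyz": [0, 0, 0], "grip": -0.68}, {"delta_rot": [0, 0, 0], "xyz": [1, 0, 0], "grip": -0.68}, {"delta_rot": [0, 0, 0], "xyz": [1, 0, 0], "grip": -0.68}, {"delta_rot": [0, 0, 0], "xyz": [0.7, 0, 0], "grip": -0.68}, {"delta_rot": [0, 0, 0], "xyz": [0.3, 0, 0], "grip": -0.68}, {"delta_rot": [0, 0, 0], "xyz": [0, 0, 0], "grip": -0.68}, {"delta_rot": [0, 0, 0], "xyz": [0, 0, 0], "grip": -0.68}])

```text
time_s: 9.7
position: [0.5039, 0.0172, 0.0694]
tool_rot: [-171.9, 89.7, 15.6]
contact_force: [0.7, 0.1, -0.2]
gripper_width: 0.0143
```

```bash
python3 -c "
from h import *;import pickle
cm=pickle.load(open('w7.pkl','rb'))
for k,u,v,z in (('A',61,153,.053),('B',257,170,.053),('C',366,62,.03)):
    q=onplane('',u,v,z,cm);print(k,(RS.T@(q[:2]-ORG)).round(4))
goto(-.03,.003,.046,-1)"
```

```text
A [0.0281 0.1364]
B [0.0165 0.0039]
C [ 0.0892 -0.0722]
t 9.7 p [0.5039 0.0172 0.0694] stand [-0.0256  0.    ] w 0.0143 F [ 0.7  0.1 -0.2]
 rot units [-0.05 -0.05  0.01] deg [-0.2 -0.3  0. ] | shift units now-axes [ 0.93 -0.12  0.18] target-axes [ 0.94 -0.12  0.18] world [0.4992 0.0195 0.046 ]
```

apply_moves(series=[{"delta_rot": [-0.05, -0.05, 0], "xyz": [0.1, -0.15, 0.18], "grip": -0.68}, {"delta_rot": [0, 0, 0], "xyz": [0.4, 0, 0], "grip": -0.68}, {"delta_rot": [0, 0, 0], "xyz": [0.3, 0, 0], "grip": -0.68}, {"delta_rot": [0, 0, 0], "xyz": [0, 0, 0], "grip": -0.68}, {"delta_rot": [0, 0, 0], "xyz": [0, 0, 0], "grip": -0.68}])

```text
time_s: 10.2
position: [0.5, 0.0206, 0.0497]
tool_rot: [176.8, 89.8, 4.5]
contact_force: [-0.8, 0.1, 0.7]
gripper_width: 0.0141
```

```bash
python3 -c "
from h import *
goto(.08,.0035,.046,-1)
cv2.imwrite('pics/w8.png',vision.capture('wrist')[:,:,::-1])"
```

```text
t 10.2 p [0.5    0.0206 0.0497] stand [-0.029  0.004] w 0.0141 F [-0.8  0.1  0.7]
 rot units [-0.   -0.04 -0.  ] deg [-0.  -0.2 -0. ] | shift units now-axes [ 0.16  0.02 -4.36] target-axes [ 0.15  0.02 -4.36] world [0.6081 0.0348 0.046 ]
```

View pics/w8.png

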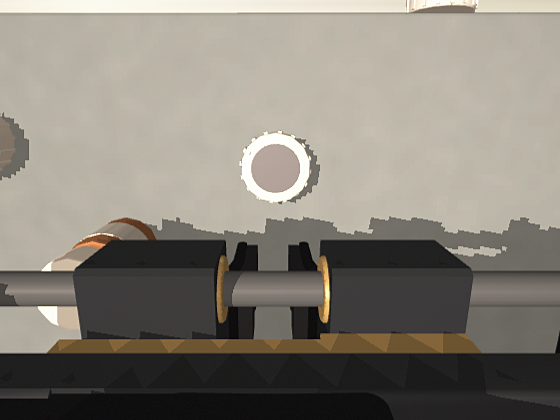

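apply_moves(series=[{"delta_rot": [0, 0, 0], "xyz": [0.1, 0, -0.2], "grip": -0.68}, {"delta_rot": [0, 0, 0], "xyz": [0, 0, -0.25], "grip": -0.68}, {"delta_rot": [0, 0, 0], "xyz": [0, 0, -0.25], "grip": -0.68}, {"delta_rot": [0, 0, 0], "xyz": [0, 0, -0.25], "grip": -0.68}, {"delta_rot": [0, 0, 0], "xyz": [0, 0, -0.25], "grip": -0.68}, {"delta_rot": [0, 0, 0], "xyz": [0, 0, -0.25], "grip": -0.68}, {"delta_rot": [0, 0, 0], "xyz": [0, 0, -0.25], "grip": -0.68}, {"delta_rot": [0, 0, 0], "xyz": [0, 0, -0.25], "grip": -0.68}, {"delta_rot": [0, 0, 0], "xyz": [0, 0, 0], "grip": -0.68}])

```text
time_s: 11.15
position: [0.5539, 0.0278, 0.0478]
tool_rot: [179.1, 89.7, 6.7]
contact_force: [1.0, 0.3, 0.4]
gripper_width: 0.0138
```

```bash
python3 -c "
from h import *
goto(.08,.0035,.046,-1)
cv2.imwrite('pics/w9.png',vision.capture('wrist')[:,:,::-1])"
```

```text
t 11.15 p [0.5539 0.0278 0.0478] stand [0.0254 0.0038] w 0.0138 F [1.  0.3 0.4]
 rot units [-0.01 -0.06 -0.  ] deg [-0.  -0.3 -0. ] | shift units now-axes [ 0.08  0.01 -2.19] target-axes [ 0.07  0.01 -2.19] world [0.6081 0.0348 0.046 ]
```

View pics/w9.png

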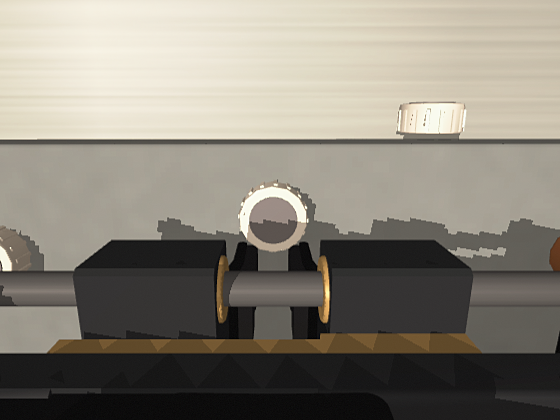

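Cap B is nested at (273,218). I'll push it over the edge.

apply_moves(series=[{"delta_rot": [0, 0, 0], "xyz": [0, 0, -0.25], "grip": -0.68}, {"delta_rot": [0, 0, 0], "xyz": [0, 0, -0.25], "grip": -0.68}, {"delta_rot": [0, 0, 0], "xyz": [0, 0, -0.3], "grip": -0.68}, {"delta_rot": [0, 0, 0], "xyz": [0, 0, -0.3], "grip": -0.68}, {"delta_rot": [0, 0, 0], "xyz": [0, 0, -0.35], "grip": -0.68}, {"delta_rot": [0, 0, 0], "xyz": [0, 0, -0.35], "grip": -0.68}, {"delta_rot": [0, 0, 0], "xyz": [0, 0, -0.35], "grip": -0.68}, {"delta_rot": [0, 0, 0], "xyz": [0, 0, 0], "grip": -0.68}, {"delta_rot": [0, 0, 0], "xyz": [0, 0, 0], "grip": -0.68}, {"delta_rot": [0, 0, 0], "xyz": [0, 0, 0], "grip": -0.68}])

```text
time_s: 12.2
position: [0.6114, 0.0356, 0.0475]
tool_rot: [178.8, 89.8, 6.5]
contact_force: [0.1, 0.2, 0.7]
gripper_width: 0.0138
```

```bash
python3 -c "
from h import *
goto(.08,.0035,.046,-1)
cv2.imwrite('pics/w10.png',vision.capture('wrist')[:,:,::-1])"
```

```text
t 12.2 p [0.6114 0.0356 0.0475] stand [0.0834 0.0038] w 0.0138 F [0.1 0.2 0.7]
 rot units [-0.01 -0.05 -0.  ] deg [-0.  -0.2 -0. ] | shift units now-axes [0.06 0.01 0.13] target-axes [0.06 0.01 0.13] world [0.6081 0.0348 0.046 ]
```

View pics/w10.png

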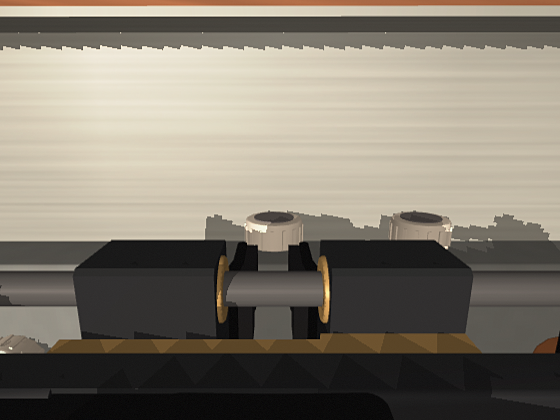

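apply_moves(series=[{"delta_rot": [0, 0, 0], "xyz": [-0.5, 0, 0], "grip": -0.68}, {"delta_rot": [0, 0, 0], "xyz": [-1, 0, 0], "grip": -0.68}, {"delta_rot": [0, 0, 0], "xyz": [-1, 0, 0], "grip": -0.68}, {"delta_rot": [0, 0, 0], "xyz": [-1, 0, 0], "grip": -0.68}, {"delta_rot": [0, 0, 0], "xyz": [-0.5, -0.5, 0.5], "grip": -0.68}, {"delta_rot": [0, 0, 0], "xyz": [0, -1, 0.8], "grip": -0.68}, {"delta_rot": [0, 0, 0], "xyz": [0, -1, 0.8], "grip": -0.68}, {"delta_rot": [0, 0, 0], "xyz": [0, -1, 0.8], "grip": -0.68}, {"delta_rot": [0, 0, 0], "xyz": [0, -0.8, 0.5], "grip": -0.68}, {"delta_rot": [0, 0, 0], "xyz": [0, -0.4, 0.2], "grip": -0.68}, {"delta_rot": [0, 0, 0], "xyz": [0, 0, 0], "grip": -0.68}, {"delta_rot": [0, 0, 0], "xyz": [0, 0, 0], "grip": -0.68}])

```text
time_s: 13.45
position: [0.5028, 0.1418, 0.1619]
tool_rot: [163.9, 89.2, -8.6]
contact_force: [1.1, -0.3, 1.0]
gripper_width: 0.0139
```

```bash
python3 -c "
from h import *
goto(-.02,.1355,.046,-1)
cv2.imwrite('pics/w11.png',vision.capture('wrist')[:,:,::-1])"
```

```text
t 13.45 p [0.5028 0.1418 0.1619] stand [-0.01    0.1237] w 0.0139 F [ 1.1 -0.3  1. ]
 rot units [-0.03 -0.16 -0.05] deg [-0.1 -0.7 -0.2] | shift units now-axes [ 4.63 -0.49  0.46] target-axes [ 4.63 -0.47  0.4 ] world [0.4913 0.1522 0.046 ]
```

View pics/w11.png

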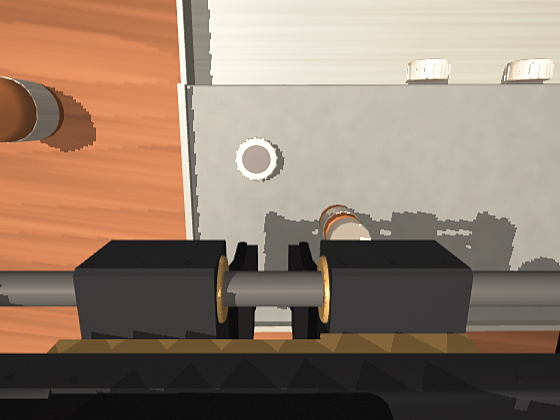

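apply_moves(series=[{"delta_rot": [0, -0.15, -0.05], "xyz": [0, -0.4, 0.35], "grip": -0.68}, {"delta_rot": [0, 0, 0], "xyz": [0, 0, 0], "grip": -0.68}, {"delta_rot": [0, 0, 0], "xyz": [0.8, 0, 0], "grip": -0.68}, {"delta_rot": [0, 0, 0], "xyz": [0.8, 0, 0], "grip": -0.68}, {"delta_rot": [0, 0, 0], "xyz": [0.8, 0, 0], "grip": -0.68}, {"delta_rot": [0, 0, 0], "xyz": [0.6, 0, 0], "grip": -0.68}, {"delta_rot": [0, 0, 0], "xyz": [0, 0, 0], "grip": -0.68}, {"delta_rot": [0, 0, 0], "xyz": [0, 0, 0], "grip": -0.68}])

```text
time_s: 14.3
position: [0.4949, 0.1477, 0.084]
tool_rot: [-55.2, 89.9, 132.0]
contact_force: [0.9, 0.2, -0.2]
gripper_width: 0.0138
```

```bash
python3 -c "
from h import *;import pickle
cm=pickle.load(open('w7.pkl','rb'))
q=onplane('',507,158,.094,cm);print('V2',(RS.T@(q[:2]-ORG)).round(4))
goto(-.02,.1358,.046,-1)
cv2.imwrite('pics/s12.png',cv2.resize(vision.capture('side')[110:290,120:360,::-1],None,fx=3,fy=3))"
```

```text
V2 [ 0.0291 -0.1411]
t 14.3 p [0.4949 0.1477 0.084 ] stand [-0.0171  0.1306] w 0.0138 F [ 0.9  0.2 -0.2]
 rot units [-0.12  0.01  0.02] deg [-0.6  0.1  0.1] | shift units now-axes [ 1.52 -0.21  0.12] target-axes [ 1.52 -0.21  0.12] world [0.4912 0.1525 0.046 ]
```

View pics/s12.png

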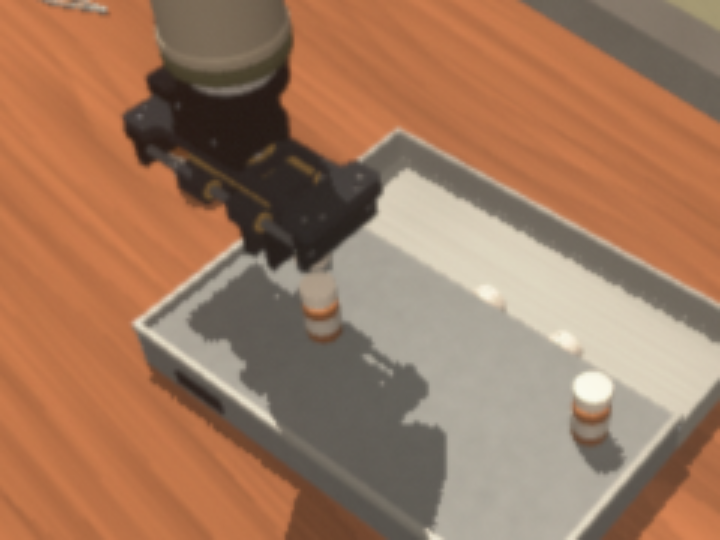

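apply_moves(series=[{"delta_rot": [-0.12, 0, 0], "xyz": [0.3, -0.2, 0.12], "grip": -0.68}, {"delta_rot": [0, 0, 0], "xyz": [0.5, 0, 0], "grip": -0.68}, {"delta_rot": [0, 0, 0], "xyz": [0.4, 0, 0], "grip": -0.68}, {"delta_rot": [0, 0, 0], "xyz": [0.1, 0, 0], "grip": -0.68}, {"delta_rot": [0, 0, 0], "xyz": [0, 0, 0], "grip": -0.68}])

```text
time_s: 14.85
position: [0.4919, 0.153, 0.0504]
tool_rot: [-136.4, 89.9, 51.4]
contact_force: [0.1, 0.3, 0.6]
gripper_width: 0.0137
```

```bash
python3 -c "
from h import *
goto(.08,.1358,.046,-1)
cv2.imwrite('pics/w13.png',vision.capture('wrist')[:,:,::-1])"
```

```text
t 14.85 p [0.4919 0.153  0.0504] stand [-0.0193  0.1362] w 0.0137 F [0.1 0.3 0.6]
 rot units [ 0.01 -0.02  0.02] deg [ 0.  -0.1  0.1] | shift units now-axes [ 0.18  0.02 -3.97] target-axes [ 0.18  0.01 -3.97] world [0.5903 0.1659 0.046 ]
```

View pics/w13.png

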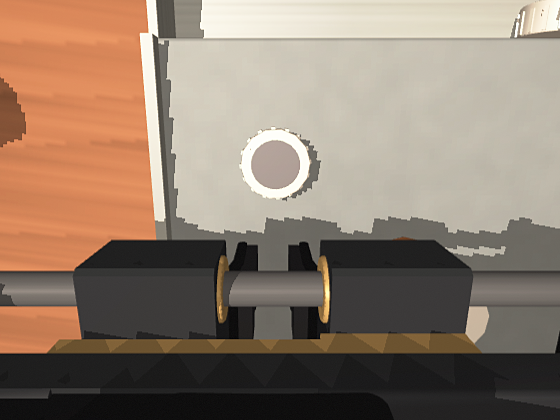

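apply_moves(series=[{"delta_rot": [0, 0, 0], "xyz": [0.12, 0, -0.2], "grip": -0.68}, {"delta_rot": [0, 0, 0], "xyz": [0, 0, -0.25], "grip": -0.68}, {"delta_rot": [0, 0, 0], "xyz": [0, 0, -0.25], "grip": -0.68}, {"delta_rot": [0, 0, 0], "xyz": [0, 0, -0.25], "grip": -0.68}, {"delta_rot": [0, 0, 0], "xyz": [0, 0, -0.25], "grip": -0.68}, {"delta_rot": [0, 0, 0], "xyz": [0, 0, -0.25], "grip": -0.68}, {"delta_rot": [0, 0, 0], "xyz": [0, 0, -0.25], "grip": -0.68}, {"delta_rot": [0, 0, 0], "xyz": [0, 0, 0], "grip": -0.68}])

```text
time_s: 15.7
position: [0.5395, 0.1592, 0.0485]
tool_rot: [-156.1, 89.7, 31.6]
contact_force: [0.8, 0.3, 0.9]
gripper_width: 0.0137
```

```bash
python3 -c "
from h import *
goto(.082,.1358,.046,-1)
cv2.imwrite('pics/w14.png',vision.capture('wrist')[:,:,::-1])"
```

```text
t 15.7 p [0.5395 0.1592 0.0485] stand [0.0288 0.136 ] w 0.0137 F [0.8 0.3 0.9]
 rot units [-0.   -0.05  0.02] deg [-0.  -0.2  0.1] | shift units now-axes [ 0.11  0.01 -2.13] target-axes [ 0.1   0.01 -2.13] world [0.5923 0.1662 0.046 ]
```

View pics/w14.png

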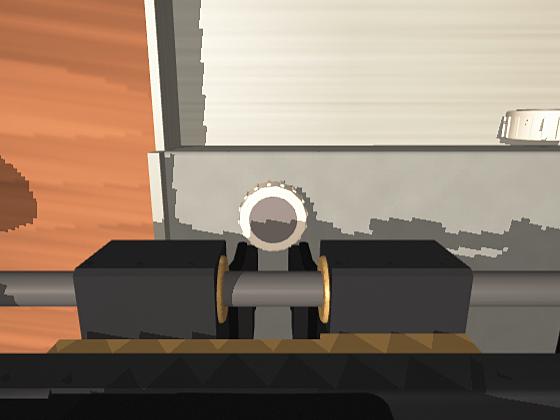

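Cap A is nested at (273,218). I'll push it over.

apply_moves(series=[{"delta_rot": [0, 0, 0], "xyz": [0, 0, -0.25], "grip": -0.68}, {"delta_rot": [0, 0, 0], "xyz": [0, 0, -0.25], "grip": -0.68}, {"delta_rot": [0, 0, 0], "xyz": [0, 0, -0.25], "grip": -0.68}, {"delta_rot": [0, 0, 0], "xyz": [0, 0, -0.3], "grip": -0.68}, {"delta_rot": [0, 0, 0], "xyz": [0, 0, -0.35], "grip": -0.68}, {"delta_rot": [0, 0, 0], "xyz": [0, 0, -0.35], "grip": -0.68}, {"delta_rot": [0, 0, 0], "xyz": [0, 0, -0.35], "grip": -0.68}, {"delta_rot": [0, 0, 0], "xyz": [0, 0, 0], "grip": -0.68}, {"delta_rot": [0, 0, 0], "xyz": [0, 0, 0], "grip": -0.68}, {"delta_rot": [0, 0, 0], "xyz": [0, 0, 0], "grip": -0.68}])

```text
time_s: 16.75
position: [0.5956, 0.1669, 0.0482]
tool_rot: [-150.7, 89.8, 37.1]
contact_force: [-0.6, 0.1, 0.7]
gripper_width: 0.014
```

```bash
python3 -c "
from h import *
goto(.082,.1358,.046,-1)
cv2.imwrite('pics/w15.png',vision.capture('wrist')[:,:,::-1])"
```

```text
t 16.75 p [0.5956 0.1669 0.0482] stand [0.0854 0.1361] w 0.014 F [-0.6  0.1  0.7]
 rot units [-0.   -0.04  0.02] deg [-0.  -0.2  0.1] | shift units now-axes [0.09 0.01 0.13] target-axes [0.09 0.01 0.13] world [0.5923 0.1662 0.046 ]
```

View pics/w15.png

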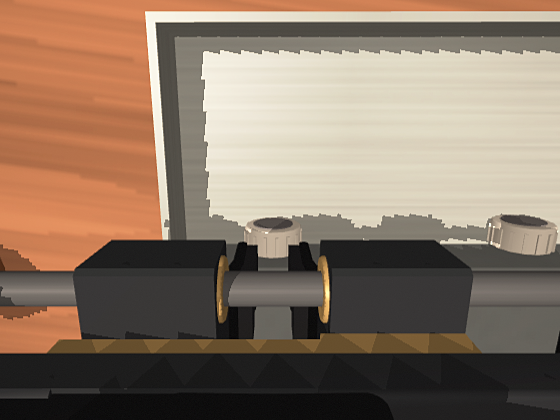

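apply_moves(series=[{"delta_rot": [0, 0, 0], "xyz": [-0.5, 0, 0], "grip": -0.68}, {"delta_rot": [0, 0, 0], "xyz": [-1, 0, 0], "grip": -0.68}, {"delta_rot": [0, 0, 0], "xyz": [-1, 0, 0], "grip": -0.68}, {"delta_rot": [0, 0, 0], "xyz": [-1, 0, 0], "grip": -0.68}, {"delta_rot": [0, 0, 0], "xyz": [-1, 0, 0], "grip": -0.68}, {"delta_rot": [0, 0, 0], "xyz": [-1, 0.5, 0.5], "grip": -0.68}, {"delta_rot": [0, 0, 0], "xyz": [-1, 1, 1], "grip": -0.68}, {"delta_rot": [0, 0, 0], "xyz": [-0.5, 1, 1], "grip": -0.68}, {"delta_rot": [0, 0, 0], "xyz": [0, 1, 1], "grip": -0.68}, {"delta_rot": [0, 0, 0], "xyz": [0, 1, 0.5], "grip": -0.68}, {"delta_rot": [0, 0, 0], "xyz": [0, 0.5, 0], "grip": -0.68}, {"delta_rot": [0, 0, 0], "xyz": [0, 0, 0], "grip": -0.68}, {"delta_rot": [0, 0, 0], "xyz": [0, 0, 0], "grip": -0.68}, {"delta_rot": [0, 0, 0], "xyz": [0, 0, 0], "grip": -0.68}])

```text
time_s: 18.2
position: [0.5083, 0.0293, 0.2415]
tool_rot: [-179.1, 89.3, 9.0]
contact_force: [-0.6, 0.2, 0.9]
gripper_width: 0.0143
```

```bash
python3 -c "
from h import *
goto(0,0,.25,-1)
import pickle;pickle.dump(vision.camera_model('wrist'),open('w16.pkl','wb'))
cv2.imwrite('pics/w16.png',vision.capture('wrist')[:,:,::-1])
cv2.imwrite('pics/s16.png',vision.capture('side')[:,:,::-1])
cv2.imwrite('pics/t16.png',vision.capture('top')[:,:,::-1])"
```

```text
t 18.2 p [0.5083 0.0293 0.2415] stand [-0.0196  0.0114] w 0.0143 F [-0.6  0.2  0.9]
 rot units [ 0.09 -0.15  0.  ] deg [ 0.4 -0.7  0. ] | shift units now-axes [-0.33  0.46 -0.79] target-axes [-0.34  0.46 -0.79] world [0.5293 0.0206 0.25  ]
```

View pics/w16.png

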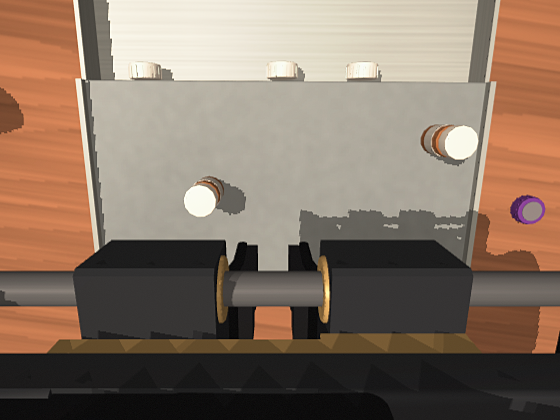

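View pics/s16.png

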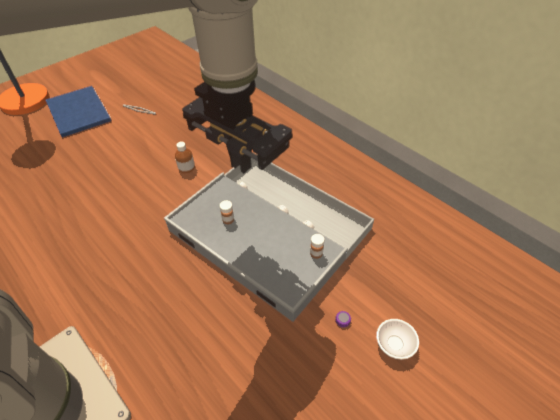

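View pics/t16.png

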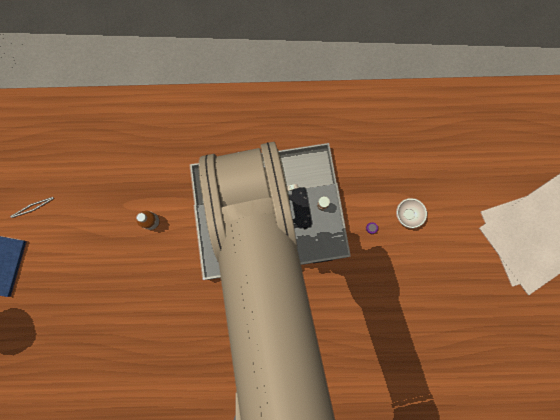

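All three caps are in the tray, apparently standing on edge against the deck wall (wrist view (146,70), (282,70) and (363,71)). I'll look from above the tray to check x and height.

apply_moves(series=[{"delta_rot": [0, 0, 0], "xyz": [-0.5, 0, -1], "grip": -0.68}, {"delta_rot": [0, 0, 0], "xyz": [0, 0, -1], "grip": -0.68}, {"delta_rot": [0, 0, 0], "xyz": [0, 0, -1], "grip": -0.68}, {"delta_rot": [0, 0, 0], "xyz": [0, 0, -0.5], "grip": -0.68}, {"delta_rot": [0, 0, 0], "xyz": [0, 0, 0], "grip": -0.68}, {"delta_rot": [0, 0, 0], "xyz": [0, 0, 0], "grip": -0.68}, {"delta_rot": [0, 0, 0], "xyz": [0, 0, 0], "grip": -0.68}])

```text
time_s: 19.05
position: [0.5965, 0.0464, 0.2525]
tool_rot: [-161.5, 89.6, 27.0]
contact_force: [0.1, 0.5, -0.1]
gripper_width: 0.0136
```

```bash
python3 -c "
from h import *
goto(0,0,.25,-1)
import pickle;pickle.dump(vision.camera_model('wrist'),open('w17.pkl','wb'))
cv2.imwrite('pics/w17.png',vision.capture('wrist')[:,:,::-1])
im=cv2.imread('pics/s16.png');cv2.imwrite('pics/s16c.png',cv2.resize(im[170:250,220:340],None,fx=6,fy=6,interpolation=cv2.INTER_CUBIC))"
```

```text
t 19.05 p [0.5965 0.0464 0.2525] stand [0.0701 0.0166] w 0.0136 F [ 0.1  0.5 -0.1]
 rot units [ 0.16 -0.09  0.03] deg [ 0.7 -0.4  0.1] | shift units now-axes [0.08 0.63 2.81] target-axes [0.1  0.66 2.8 ] world [0.5293 0.0206 0.25  ]
```

View pics/w17.png

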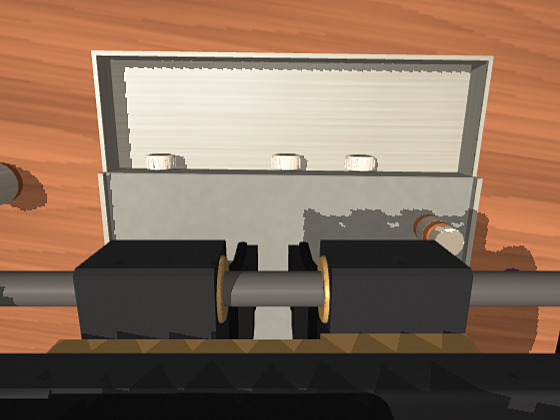

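View pics/s16c.png

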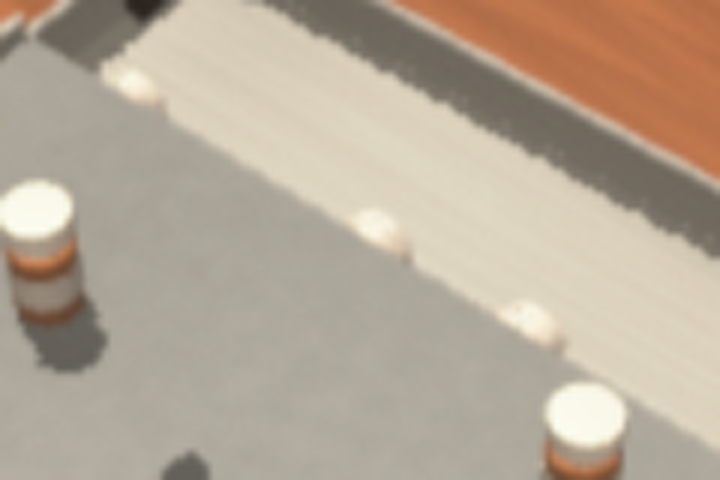

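```bash
python3 -c "
from h import *;import pickle
c1=pickle.load(open('w16.pkl','rb'));c2=pickle.load(open('w17.pkl','rb'))
f=lambda q:(RS.T@(q[:2]-ORG)).round(4)
for u,v in ((160,155),(286,155),(360,156),(160,169),(286,170),(360,171)):
  print((u,v),[f(onplane('',u,v,z,c2)) for z in (.02,.034)])
for a,b in (((146,62),(161,154)),((282,62),(286,154)),((363,62),(361,155))):
  p,e=tri(ray('',*a,c1),ray('',*b,c2));print('far-top',f(p),p[2].round(4),round(e,4))
for n,p0 in (('V1',(200,201)),('V2',(461,142))):
  print(n,f(onplane('',*p0,.094,c1)))
a,b=[cv2.imread(f'pics/t{i}.png').astype(int) for i in (0,16)] if 0 else (cv2.imread('pics/top0.png').astype(int),cv2.imread('pics/t16.png').astype(int))
d=abs(a-b).max(2);print('bottle diff',d[205:235,130:170].max(),'dish diff',d[195:232,393:430].max())
"
```

```text
(160, 155) [array([0.0963, 0.1366]), array([0.0977, 0.1324])]
(286, 155) [array([0.0983, 0.0045]), array([0.0996, 0.005 ])]
(360, 156) [array([ 0.0984, -0.073 ]), array([ 0.0997, -0.0698])]
(160, 169) [array([0.0816, 0.1375]), array([0.0835, 0.1333])]
(286, 170) [array([0.0825, 0.0042]), array([0.0844, 0.0047])]
(360, 171) [array([ 0.0826, -0.0742]), array([ 0.0845, -0.0709])]
far-top [0.0978 0.1342] 0.0244 0.0001
far-top [0.0994 0.0046] 0.0211 0.0001
far-top [ 0.0998 -0.0729] 0.0236 0.0005
V1 [-0.0219  0.074 ]
V2 [ 0.0293 -0.1409]
bottle diff 14 dish diff 9
```

```bash
python3 -c "
from station import *
print(job.job_done())"
```

```text
the job is handed in; nothing more can be done
None
```

I pushed all three caps straight over the open edge into the catch tray, one at a time, with the fingertips 14 mm apart, and handed the job in after about 19 s on the robot's clock. No verdict was reported.

The last checks, measured from the pictures:
- **Caps:** they stand on edge against the deck wall instead of lying flat. They span stand x of about 0.082 to 0.098 m, so their middles are near x = 0.090 m, at y of about 0.135, 0.005 and -0.073 m. The far top of each cap is roughly 21–24 mm above the bench, well under the 35 mm limit.
- **Rest:** I judged the caps to be at rest only because their positions agreed between pictures; I did not measure their speed.
- **Vials:** both are within about 2 mm of where they started, which is about the camera calibration error.
- **Bottle, dish and purple cap:** the bottle and dish look unchanged in the top view, and I left the purple look-alike alone.
- **Arm:** it is clear of everything, with the fingertips at 0.25 m height and no contact force beyond sensor noise.

No check failed. The caps ended on edge, which I had not intended but which fits the stated limits, so I did not nudge them flat.

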